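# Rake the last tumbling stones level in the drying tray

### The job

Two green tumbling stones are sitting on top of the packed layer in the steel drying tray. Pick up the red-headed hand rake (not the brush) and rake both stones across the bed so that they drop into the empty bay at the tray's end and lie in the one even layer with the rest; move the stones with the rake only, never with the gripper. Then stand the rake upright on the bench outside the tray and let go.

Things in the scene. Friction and masses are not known exactly. Their poses are not given: they have to be found in the camera images.
- tray: Steel tray fixed to the bench, 268 x 158 mm outside (x, y), walls 4 mm thick, 46 mm high, floor 4 mm thick. Origin: centre of the underside; x along its length, away from the robot. From x = -50 to +130 mm it is packed with immovable pale and grey stones, level top 32 mm above the bench; from x = -130 to -50 mm, over the full inner width (150 mm), it is an empty bay down to the floor.
- rake: Hand rake on its tines, left or right of the tray (the brush with yellow bristles is another tool). Red head 120 mm wide along y, 36 to 50 mm up, with two rows of steel tines under it, 40 mm deep over both along x. Wooden grip 26 x 26 mm, sides along x and y, upright from 66 to 146 mm above the tine tips. Origin: centre of the head at tine-tip level; z up. Front and back alike; 0.3 kg.
- stone_a: Green ceramic stone, a block 30 x 30 x 28 mm with rounded edges, about 60 g, loose, lying at the start on top of the packed layer on the tray's +y half. Origin: its centre.
- stone_b: The second green ceramic stone, same as the first (30 x 30 x 28 mm, about 60 g), on the tray's -y half at the start. Origin: its centre.
There are look-alikes about, which are no part of the job. Leave any brown or purple look-alike of the stone_a alone. What is shaped like the rake but pink is not meant.

How it is judged:
On the way:
1. the rake, held over the bed, pushes a stone (height (world z) of rake above 0.015 m and horizontal distance between rake and tray below 0.15 m and (contact force between rake and stone_a above 0.05 N or contact force between rake and stone_b above 0.05 N)), for 0.05 s.
At the end, for the whole second after the job is handed in: Both green stones lie at rest in the tray's empty bay, down in the one layer (centre less than 26 mm above the tray's underside, so at most about 8 mm proud), and the rake stands upright (within 10 degrees) and at rest on the bench, its centre outside the tray (z of stone_a in the frame of tray between 0.01 and 0.026 m and x of stone_a in the frame of tray between -0.13 and -0.05 m and y of stone_a in the frame of tray between -0.075 and 0.075 m and z of stone_b in the frame of tray between 0.01 and 0.026 m and x of stone_b in the frame of tray between -0.13 and -0.05 m and y of stone_b in the frame of tray between -0.075 and 0.075 m and linear speed of each of stone_a, stone_b, rake below 0.02 m/s and height (world z) of rake below 0.01 m and angle between rake's own z axis and vertical below 0.175 rad and (y of rake in the frame of tray above 0.085 m or y of rake in the frame of tray below -0.085 m or x of rake in the frame of tray above 0.14 m or x of rake in the frame of tray below -0.14 m)); the robot touches nothing.
It fails at once if a stone is touched by the gripper or arm instead of the rake (contact force between any of the fingers, the arm and stone_a above 0.5 N or contact force between any of the fingers, the arm and stone_b above 0.5 N).
It also fails if it takes over 51 s, if anything falls off the work surface, if the arm or the gripper's body presses on something with over 40 N, if the wrist force passes 120 N, or if a joint passes its speed limit or range.

### The arm

A 6-joint arm with a two-finger parallel gripper is mounted at the origin on the work surface. World frame = base frame: x ahead of the robot, y to its left, z up, the work surface at z = 0. Lengths are in m, angles in rad, forces in N, time in s.
With the tool pointing down it reaches from about 0.375 to 0.975 m from the base axis. Payload 3.8 kg.
Tool frame: the origin (TCP) lies on the centre line of the jaws, within the pads' length; the fingertips stand 25 mm ahead of it and the grasp point (between the pads) lies 6 mm ahead of it; y points along the fingers, z is the direction in which the jaws open and shut, and the axes are right-handed (so a half turn about y gives the same grasp; the last joint's range is limited). The gripper opens to 85 mm and grips with 20 to 120 N. Pads are 22 mm wide; open, the fingers measure 114 mm over their backs; the gripper's body (76 mm by 85 mm) begins 54 mm behind the grasp point. The pads swing forward as they close: fully open they stand 13 mm farther back than shut.
Start: joints at [1.08, 0.264, 1.604, -0, 1.274, -0.037], TCP at [0.296, 0.607, 0.256] pointing down, gripper open.
Joint ranges: [-2.63, 2.63], [-0.94, 2.18], [0.31, 2.57], [-1.31, 4.45], [0, 2.66], [-2.55, 2.55]. Speed limits (rad/s): [2.57, 2.57, 3.14, 3.14, 3.14, 3.14].

### API

Orientations are given as a rotation vector (axis times angle).
In Python, from workcell import bot gives the robot as it stands.
- The arm moves only by the shell command python3 -m jog 'ROWS' [FORCE]. ROWS is JSON, a list of rows, each a list of 5 numbers: the shift along the world's x, y, z in mm, then the turn about the world's z in degrees, then the finger opening in mm, from 0 to 85.4. A call has exactly 10 rows; each row is the pose to reach, as a shift and turn from the pose commanded when the call began; what a row does not reach only later rows make up. A row lasts 1/8 s, in which the tool goes at most 62.5 mm and 10.7 degrees, less where a joint would pass 70% of its speed; a pose out of reach is approached as far as the arm can. A call with a gripper value outside its range is refused whole. The fingers move at their own pace and stop on an object; FORCE is the grip in N (left out, the last holds). Time passes only in rows, so rows that repeat a pose let the fingers close, or fill a call up. It gives the time, the measured TCP pose, the force and the opening at its end, in the units of the state.
- bot.read_state(): the state, without advancing time (a new reading comes with each control period).
- bot.read_camera(name): name is "scene" or "side" or "wrist"; returns a dict with "pixels" (480x640x3 uint8, red, green, blue), "fx", "fy", "cx", "cy" (pixels), "R" (3x3) and "t" (3): a world point X has camera coordinates R X + t. Camera axes: x right, y down, z forward; pixel columns grow to the right and rows downward; lengths in m; the calibration is good to about 2 mm. A picture is of the moment at which its call begins. There is no depth.
- bot.finish_job(): hands the job in, once; it reports no verdict.
The state is a dict: "time": time; "q": joint angles; "joint_vel": joint speeds; "joint_torque": joint torques, N m; "tool_pos": TCP position; "tcp_rot": TCP orientation; "wrist_force": force on the tool from outside, world axes, zero at the start; "torque": the same for the moment, N m; "width": opening from 0.0 (shut) to 1.0 (fully open).
Only numpy, scipy, OpenCV 4.12 (cv2) and the standard library are available. Lean on these libraries where they do the work, as an engineer would, in place of code of your own. Each camera call takes 0.05 s, during which the arm holds its last target.

## Working session

There is one attempt and no reset: what is moved stays moved. The work goes in short steps, Python scripts to look and compute and a shell command to move; the robot and the scene stay as the last step left them, time stands still between calls to the robot, and variables do not carry over. Pictures are saved under pics/ and viewed, and the job is handed in when it is done.

```bash
ls; mkdir -p pics; cat > h.py <<'E'
import cv2,numpy as np
from workcell import bot
def snap(n,f):
    c=bot.read_camera(n); cv2.imwrite('pics/'+f,c['pixels'][:,:,::-1]); return c
E
python3 - <<'E'
from h import *
for n in('scene','side','wrist'):
    c=snap(n,n+'0.png'); R=np.array(c['R']); print(n,c['fx'],c['cx'],c['cy'],-R.T@np.array(c['t']),R[2])
print(bot.read_state())
E
```

```text
pics
scene 551.6431394640296 306.61564310752567 229.71402171065532 [ 1.25958712 -0.7855807   0.86917139] [-0.54407972  0.54679196 -0.63639281]
side 545.7908871077242 330.9690731330841 243.7978792997316 [0.37158671 0.57702599 0.75204727] [ 0.14834451 -0.7029874  -0.69555921]
wrist 385.6473354487983 321.32125854414346 242.88647325279425 [0.23524114 0.63693826 0.37205281] [ 0.23909276 -0.11745195 -0.96386705]
{'time': 0.15, 'q': array([ 1.08007476e+00,  2.64590182e-01,  1.60508621e+00, -1.94488917e-05,
        1.27372624e+00, -3.69077141e-02]), 'joint_vel': array([-3.40399930e-04, -3.00569436e-03, -4.02020591e-03,  1.00827048e-03,
       -3.64787982e-04,  9.80123670e-05]), 'joint_torque': array([-4.24353275e-04, -5.15901840e+01, -3.67960918e+01, -2.55177329e-04,
        8.01451213e-03, -3.08970334e-05]), 'tool_pos': array([0.29567327, 0.60619253, 0.25522722]), 'tcp_rot': array([-1.54310252,  0.35631075, -0.35559235]), 'wrist_force': array([ 0.4585711 , -0.70513936, -0.60911597]), 'torque': array([0.01379414, 0.04542339, 0.01395174]), 'width': 1.0020493050442696}
```

View pics/scene0.png

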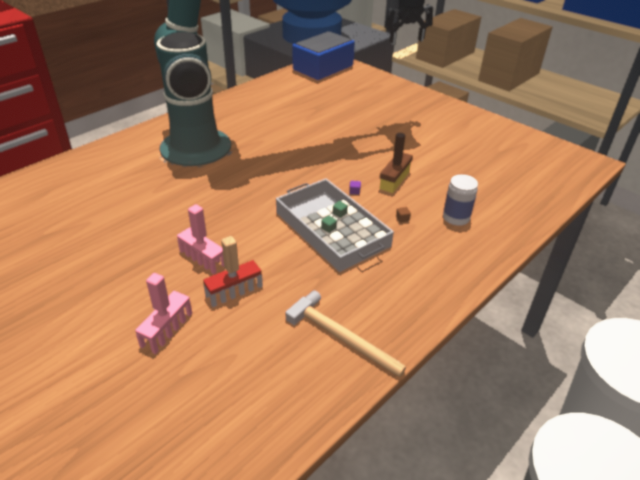

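View pics/side0.png

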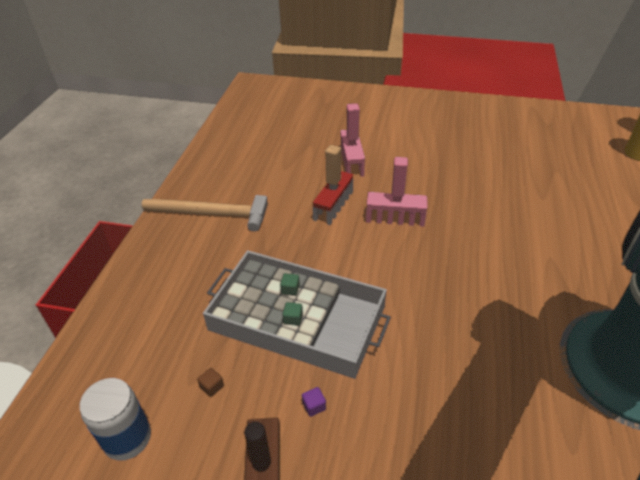

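View pics/wrist0.png

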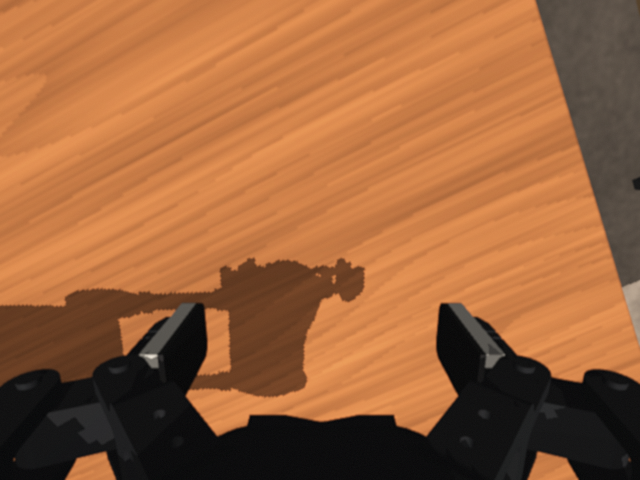

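```bash
python3 - <<'E'
from h import *
a=cv2.imread('pics/scene0.png')[165:315,170:410]; cv2.imwrite('pics/sc_z.png',cv2.resize(a,None,fx=3.3,fy=3.3,interpolation=cv2.INTER_CUBIC))
a=cv2.imread('pics/side0.png')[130:380,190:440]; cv2.imwrite('pics/si_z.png',cv2.resize(a,None,fx=2.4,fy=2.4,interpolation=cv2.INTER_CUBIC))
E
```

```text
(no output)
```

View pics/sc_z.png

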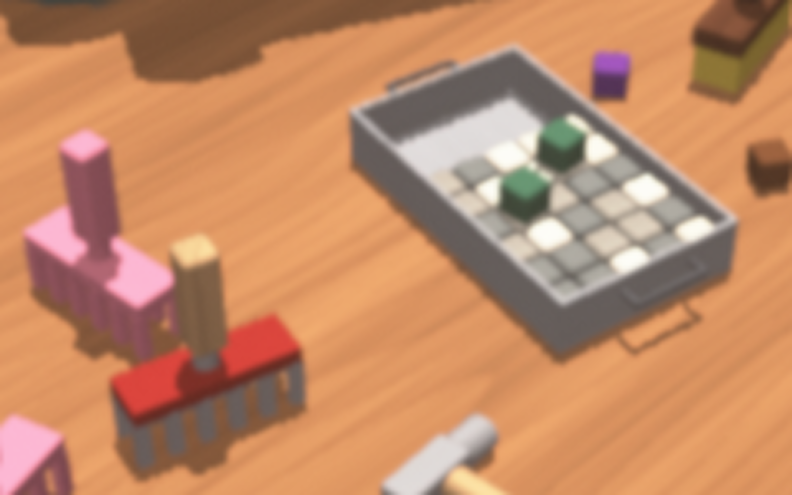

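View pics/si_z.png

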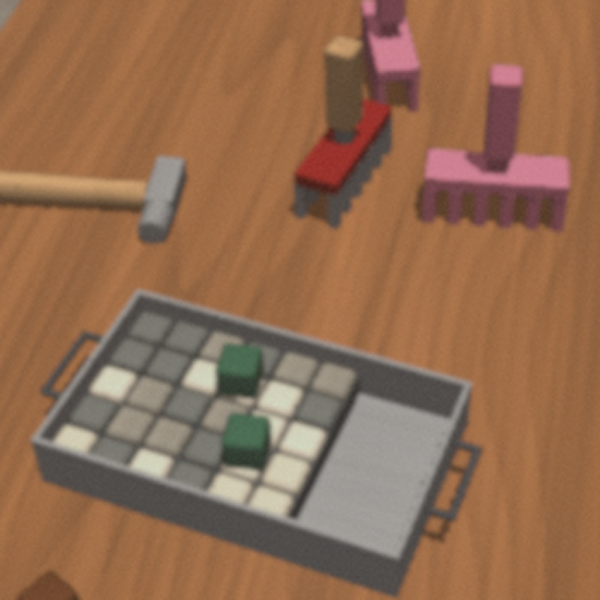

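```bash
cat >> h.py <<'E'
def P(c):
    K=np.array([[c['fx'],0,c['cx']],[0,c['fy'],c['cy']],[0,0,1.]]); return K@np.c_[np.array(c['R']),np.array(c['t'])]
def tri(c1,u1,c2,u2):
    X=cv2.triangulatePoints(P(c1),P(c2),np.float64(u1).reshape(2,1),np.float64(u2).reshape(2,1)); X=(X[:3]/X[3]).ravel()
    e=0
    for c,u in((c1,u1),(c2,u2)):
        p=P(c)@np.r_[X,1]; e=max(e,np.abs(p[:2]/p[2]-u).max())
    return X,e
def ray(c,u,z):
    R=np.array(c['R']);o=-R.T@np.array(c['t']); d=R.T@np.array([(u[0]-c['cx'])/c['fx'],(u[1]-c['cy'])/c['fy'],1]); return o+d*(z-o[2])/d[2]
E
python3 - <<'E'
from h import *
np.set_printoptions(precision=4,suppress=True)
c1=bot.read_camera('scene');c2=bot.read_camera('side')
a=lambda u,v:np.array([u/3.3+170,v/3.3+165]); b=lambda u,v:np.array([u/2.4+190,v/2.4+130])
for n,u,v in[('tray -x-y',a(351,112),b(470,382)),('-x+y',a(515,46),b(402,560)),('+x+y',a(735,220),b(36,440)),('+x-y',a(560,302),b(138,291)),
 ('griptop',a(195,250),b(344,45)),('head1',a(112,382),b(388,110)),('head c',a(206,366),b(345,142)),
 ('hd -x-y',a(112,382),b(367,100)),
 ]:
    print(n,*tri(c1,u,c2,v))
print('rake hd corners on z=.05')
for u in[(112,382),(276,316),(301,350),(135,415)]: print(ray(c1,a(*u),.05))
for u in[(298,172),(332,188),(388,110),(367,100)]: print(ray(c2,b(*u),.05))
print('tray rim z=.046')
for u in[(351,112),(515,46),(735,220),(560,302)]: print(ray(c1,a(*u),.046))
for u in[(470,382),(402,560),(36,440),(138,291)]: print(ray(c2,b(*u),.046))
for c,s in((c1,'scene'),(c2,'side')):
    im=c['pixels'].astype(int); g=(im[:,:,1]>im[:,:,0]*1.25)&(im[:,:,1]>im[:,:,2]*1.1)
    g[:150]=0;n,l,st,ce=cv2.connectedComponentsWithStats(g.astype(np.uint8))
    for i in range(1,n):
        if st[i,4]>80: print(s,st[i],ce[i],ray(c,ce[i],.046))
E
```

```text
tray -x-y [ 0.4103 -0.0449  0.0432] 1.4652326296152864
-x+y [0.4344 0.1108 0.0417] 2.070567979772477
+x+y [0.6972 0.0628 0.0426] 1.497346625882443
+x-y [ 0.6707 -0.09    0.0436] 0.47950207176413073
griptop [ 0.5514 -0.2986  0.1431] 1.1083686518570062
head1 [ 0.5212 -0.3509  0.0438] 0.46236167868346456
head c [ 0.5507 -0.2988  0.0434] 0.7950852103831494
hd -x-y [ 0.5363 -0.3549  0.0535] 1.8203921531092817
rake hd corners on z=.05
[ 0.5281 -0.3539  0.05  ]
[ 0.5539 -0.2395  0.05  ]
[ 0.5899 -0.249   0.05  ]
[ 0.5616 -0.3612  0.05  ]
[ 0.5786 -0.2455  0.05  ]
[ 0.5464 -0.2306  0.05  ]
[ 0.5191 -0.3439  0.05  ]
[ 0.5401 -0.355   0.05  ]
tray rim z=.046
[ 0.4165 -0.047   0.046 ]
[0.4423 0.1069 0.046 ]
[0.7017 0.0607 0.046 ]
[ 0.6732 -0.0917  0.046 ]
[ 0.4079 -0.0448  0.046 ]
[0.4312 0.1112 0.046 ]
[0.6935 0.064  0.046 ]
[ 0.6689 -0.0884  0.046 ]
side [281 274  17  15 203] [289.4975 280.8325] [ 0.5747 -0.0322  0.046 ]
side [283 303  18  17 237] [291.9831 310.4262] [0.5542 0.0308 0.046 ]
```

```bash
python3 - <<'E'
from h import *
from scipy.spatial.transform import Rotation as Ro
np.set_printoptions(precision=4,suppress=True)
s=bot.read_state(); M=Ro.from_rotvec(s['tcp_rot']).as_matrix(); print(M, np.degrees(np.arctan2(M[1,2],M[0,2])), s['tool_pos'])
c1=bot.read_camera('scene');c2=bot.read_camera('side')
a=lambda u,v:np.array([u/3.3+170,v/3.3+165]); b=lambda u,v:np.array([u/2.4+190,v/2.4+130])
print(tri(c1,a(87,145),c2,b(506,73)), tri(c1,[157,279],c2,[353,107]))
E
```

```text
[[ 0.8988 -0.0005  0.4384]
 [-0.4384 -0.001   0.8988]
 [-0.     -1.     -0.0011]] 63.99980925656151 [0.2958 0.6064 0.2556]
(array([ 0.4182, -0.2827,  0.1433]), np.float64(1.3559491332408697)) (array([ 0.5411, -0.4624,  0.1418]), np.float64(1.438458022428506))
```

```bash
python3 -m jog '[[17,-58,40,-8,85],[34,-116,40,-16,85],[51,-174,40,-24,85],[68,-232,40,-32,85],[85,-290,40,-40,85],[102,-348,40,-48,85],[119,-406,40,-56,85],[136,-464,40,-64,85],[153,-522,40,-72,85],[170,-580,40,-77,85]]' 40
python3 -m jog '[[17,-58,0,0,85],[34,-116,0,0,85],[51,-174,0,0,85],[68,-232,0,0,85],[85,-290,0,0,85],[85,-325,0,0,85],[85,-325,0,0,85],[85,-325,0,0,85],[85,-325,0,0,85],[85,-325,0,0,85]]'
python3 - <<'E'
from h import *
c=snap('wrist','w1.png')
s=bot.read_state();print(s['time'],s['tool_pos'],s['tcp_rot'],s['q'])
E
```

```text
time: 1.6
tool_pos: [0.4662, 0.0248, 0.2967]
tcp_rot: [-1.09, 1.376, -1.377]
wrist_force: [1.2, -0.0, 0.1]
width: 0.995
time: 2.85
tool_pos: [0.551, -0.2972, 0.2966]
tcp_rot: [-1.094, 1.373, -1.373]
wrist_force: [-0.6, -0.9, -0.0]
width: 0.992
2.9 [ 0.55105496 -0.29731864  0.2966167 ] [-1.09370902  1.37300783 -1.37365496] [-5.34604558e-01  1.50110076e-01  1.66574476e+00  9.30452926e-05
  1.32530913e+00 -3.09089194e-01]
```

View pics/w1.png

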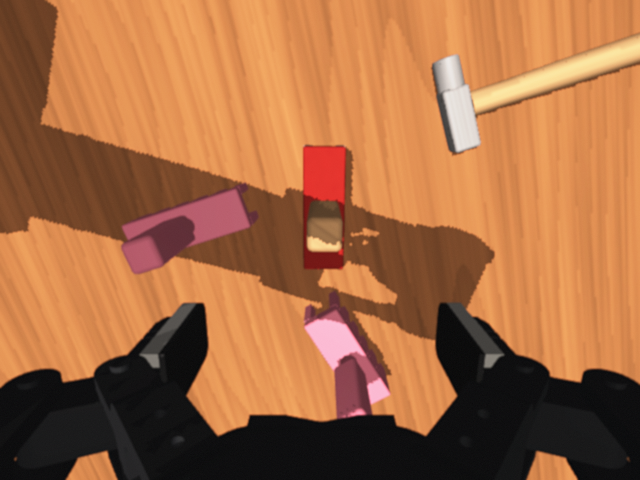

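```bash
python3 - <<'E'
from h import *
np.set_printoptions(precision=4,suppress=True)
c=bot.read_camera('wrist'); im=c['pixels'].astype(int)
red=((im[:,:,0]>100)&(im[:,:,1]<45)&(im[:,:,2]<50)).astype(np.uint8)
n,l,st,ce=cv2.connectedComponentsWithStats(red); i=1+np.argmax(st[1:,4]); print(st[i])
pts=np.argwhere(l>0)[:,::-1]; r=cv2.boxPoints(cv2.minAreaRect(pts.astype(np.float32)));print(r)
q=np.array([ray(c,u,.05) for u in r]);print(q,q.mean(0)); 
for e in (q[1]-q[0],q[2]-q[1]): print(np.linalg.norm(e),np.degrees(np.arctan2(e[1],e[0])))
cs=bot.read_camera('scene'); a=lambda u,v:np.array([u/3.3+170,v/3.3+165])
print('grip top', ray(c,[324,242],.146), tri(c,[324,242],cs,a(195,250)))
z=cv2.resize(c['pixels'][130:280,250:400][:,:,::-1],None,fx=4,fy=4,interpolation=cv2.INTER_CUBIC);cv2.imwrite('pics/w1z.png',z)
E
```

```text
[303 193  40  76 891]
[[303. 147.]
 [344. 147.]
 [344. 268.]
 [303. 268.]]
[[ 0.548  -0.2358  0.05  ]
 [ 0.5846 -0.2441  0.05  ]
 [ 0.5603 -0.3586  0.05  ]
 [ 0.5205 -0.3495  0.05  ]] [ 0.5533 -0.297   0.05  ]
0.037523837614721056 -12.882524616134774
0.11698832089867703 -101.98669454030993
grip top [ 0.552  -0.3022  0.146 ] (array([ 0.5543, -0.3001,  0.1446]), np.float64(4.035494845753135))
```

View pics/w1z.png

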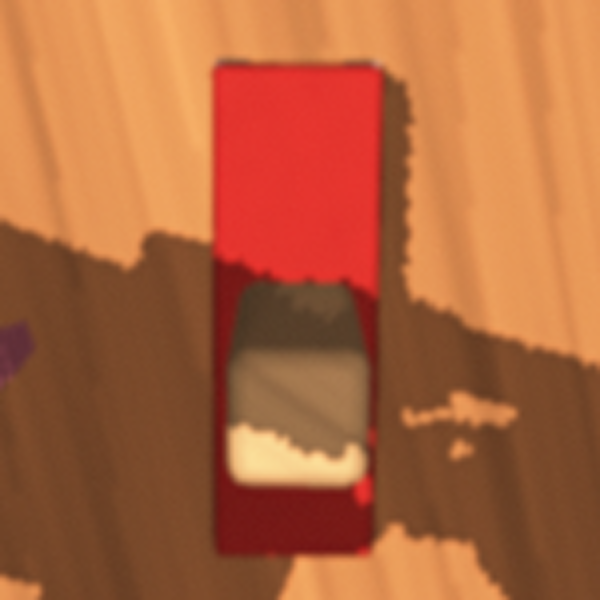

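```bash
python3 -m jog '[[2,0,-50,0,85],[2,0,-100,0,85],[2,0,-150,0,85],[2,0,-187,0,85],[2,0,-187,0,85],[2,0,-187,0,10],[2,0,-187,0,10],[2,0,-187,0,10],[2,0,-187,0,10],[2,0,-187,0,10]]' 60
python3 -m jog '[[0,0,0,0,10],[0,0,0,0,10],[0,0,30,0,10],[0,0,60,0,10],[0,0,90,0,10],[0,0,90,0,10],[0,0,90,0,10],[0,0,90,0,10],[0,0,90,0,10],[0,0,90,0,10]]'
python3 - <<'E'
from h import *
snap('wrist','w2.png');snap('side','s2.png')
E
```

```text
time: 4.25
tool_pos: [0.5537, -0.2989, 0.1112]
tcp_rot: [-1.092, 1.372, -1.376]
wrist_force: [-1.6, 0.4, 6.5]
width: 0.302
time: 5.5
tool_pos: [0.5526, -0.2981, 0.1984]
tcp_rot: [-1.094, 1.376, -1.373]
wrist_force: [0.1, -0.0, -3.3]
width: 0.297
```

View pics/w2.png

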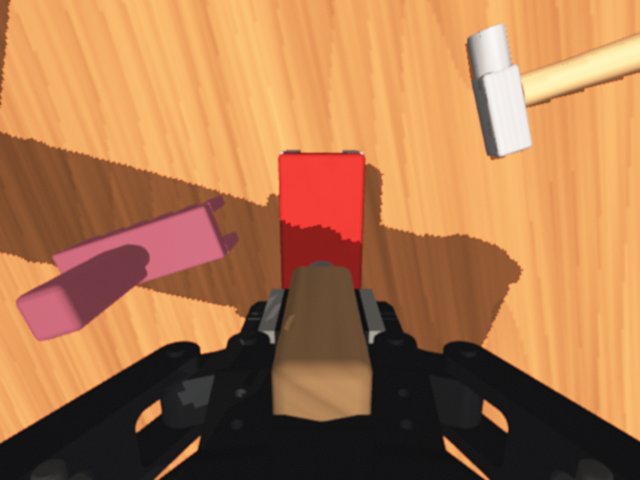

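View pics/s2.png

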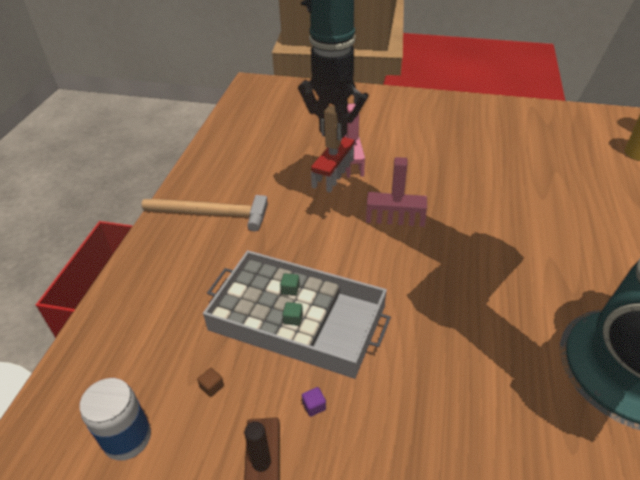

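```bash
python3 -m jog '[[12,45,5,1,10],[25,95,5,2,10],[38,145,5,3,10],[52,195,5,3,10],[65,245,5,3,10],[77,289,5,3,10],[77,289,5,3,10],[77,289,5,3,10],[77,289,5,3,10],[77,289,5,3,10]]'
python3 - <<'E'
from h import *
snap('wrist','w3.png');snap('side','s3.png')
E
```

```text
time: 6.85
tool_pos: [0.6297, -0.0105, 0.2043]
tcp_rot: [-1.121, 1.338, -1.338]
wrist_force: [0.0, -0.0, -2.9]
width: 0.296
```

View pics/w3.png

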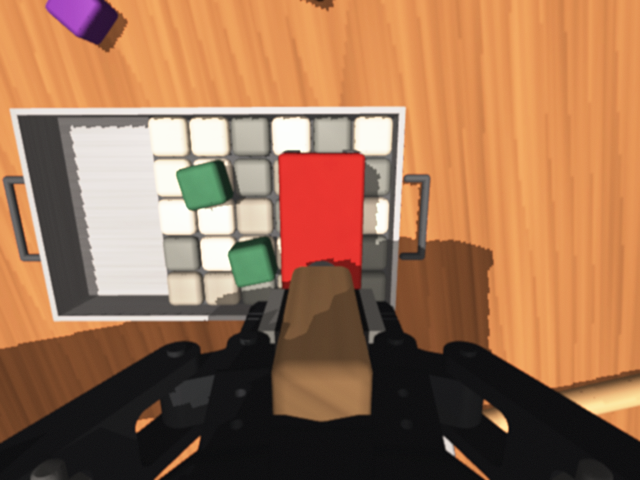

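View pics/s3.png

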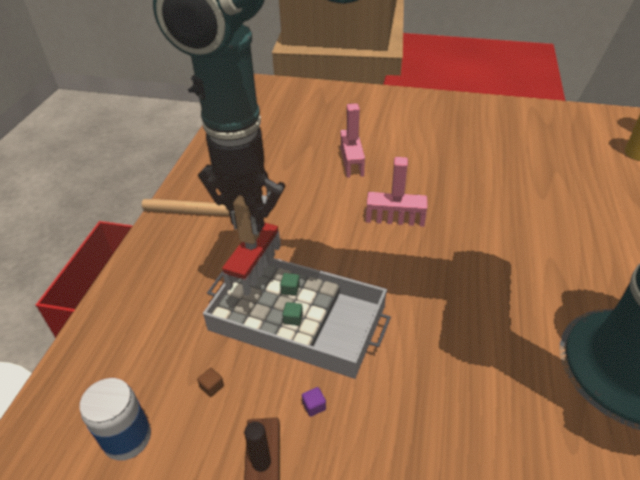

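```bash
python3 - <<'E'
from h import *
np.set_printoptions(precision=4,suppress=True)
c=bot.read_camera('wrist')
A=ray(c,[405,107],.046);B=ray(c,[11,111],.046);C=ray(c,[57,321],.046)
print(A,B,C,np.linalg.norm(A-B),np.linalg.norm(B-C),np.degrees(np.arctan2(*(A-B)[[1,0]])),np.degrees(np.arctan2(*(B-C)[[1,0]])))
ctr=(A+C)/2; th=np.arctan2(*(A-B)[[1,0]]); print('ctr',ctr)
Rt=np.array([[np.cos(th),np.sin(th)],[-np.sin(th),np.cos(th)]])
f=lambda p:Rt@(p-ctr)[:2]
for u in([178,170],[220,160],[232,198],[189,210],[229,244],[266,235],[277,276],[239,288]): print('stone top corner',u,f(ray(c,u,.06)))
h=.05+.0925
for u in([280,154],[364,155]): print('head',f(ray(c,u,h)))
s=bot.read_state(); print(f(s['tool_pos']))
E
```

```text
[0.7008 0.0663 0.046 ] [0.4379 0.1102 0.046 ] [ 0.4133 -0.044   0.046 ] 0.2664852763289459 0.15615168851007533 -9.488090506675144 80.94860804205123
ctr [0.5571 0.0112 0.046 ]
stone top corner [178, 170] [-0.02    0.0388]
stone top corner [220, 160] [0.0086 0.045 ]
stone top corner [232, 198] [0.0148 0.0196]
stone top corner [189, 210] [-0.0153  0.0116]
stone top corner [229, 244] [ 0.0104 -0.0128]
stone top corner [266, 235] [ 0.0367 -0.0066]
stone top corner [277, 276] [ 0.0432 -0.0371]
stone top corner [239, 288] [ 0.0152 -0.0461]
head [0.0572 0.052 ]
head [0.0952 0.0512]
[ 0.0753 -0.009 ]
```

```bash
python3 -m jog '[[1,5,-20,0,10],[1,5,-40,0,10],[1,5,-53,0,10],[1,5,-58,0,10],[1,5,-58,0,10],[-8,6.5,-58,0,10],[-17,8,-58,0,10],[-26,9.5,-58,0,10],[-35,11,-58,0,10],[-44,12.5,-58,0,10]]'
python3 - <<'E'
from h import *
snap('wrist','w4.png')
E
```

```text
time: 8.25
tool_pos: [0.5854, 0.0033, 0.1466]
tcp_rot: [-1.121, 1.336, -1.337]
wrist_force: [0.9, 0.0, -2.4]
width: 0.296
```

View pics/w4.png

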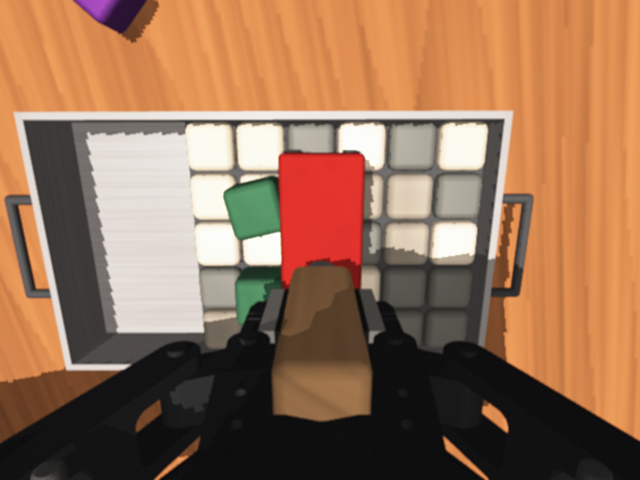

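```bash
python3 -m jog '[[-6,1,0,0,10],[-12,2,0,0,10],[-18,3,0,0,10],[-24,4,0,0,10],[-30,5,0,0,10],[-36,6,0,0,10],[-42,7,0,0,10],[-48,8,0,0,10],[-54,9,0,0,10],[-54,9,0,0,10]]'
python3 - <<'E'
from h import *
snap('wrist','w5.png')
c=snap('side','s5.png');cv2.imwrite('pics/s5z.png',cv2.resize(c['pixels'][230:390,190:410][:,:,::-1],None,fx=3.5,fy=3.5,interpolation=cv2.INTER_CUBIC))
E
```

```text
time: 9.55
tool_pos: [0.5308, 0.0123, 0.1459]
tcp_rot: [-1.123, 1.338, -1.336]
wrist_force: [0.6, 0.1, -2.5]
width: 0.298
```

View pics/w5.png

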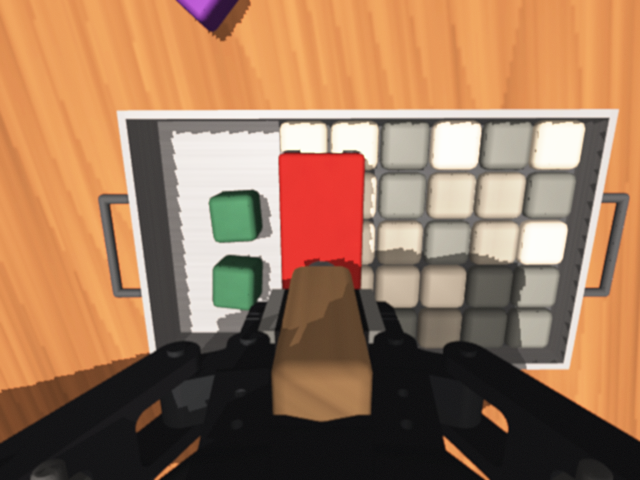

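View pics/s5z.png

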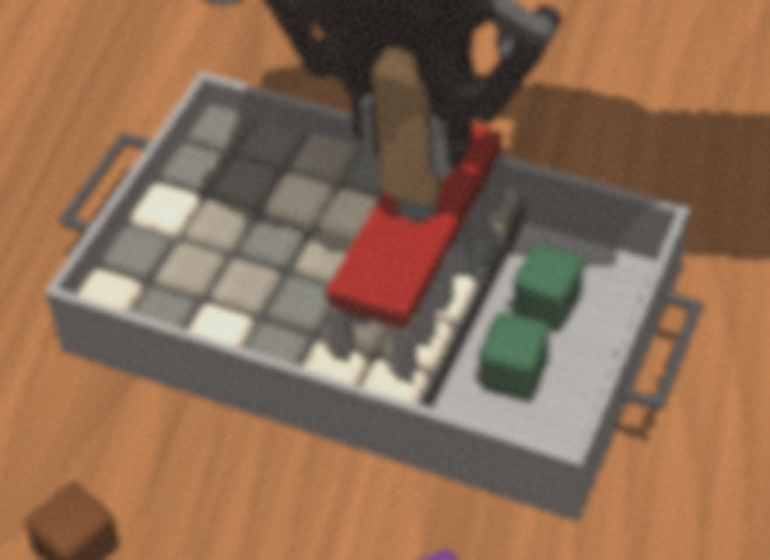

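```bash
python3 -m jog '[[0,0,30,0,10],[0,0,60,0,10],[0,-20,60,0,10],[4,-65,60,0,10],[8,-115,60,0,10],[12,-165,60,0,10],[16,-215,60,0,10],[20,-262,60,0,10],[22,-300,60,0,10],[22,-308,60,0,10]]'
python3 -m jog '[[0,0,-30,0,10],[0,0,-60,0,10],[0,0,-80,0,10],[0,0,-88,0,10],[0,0,-90,0,10],[0,0,-92,0,10],[0,0,-93,0,10],[0,0,-93,0,10],[0,0,-93,0,10],[0,0,-93,0,10]]'
python3 - <<'E'
from h import *
snap('wrist','w6.png');snap('scene','c6.png')
E
```

```text
time: 10.9
tool_pos: [0.5538, -0.2984, 0.2059]
tcp_rot: [-1.121, 1.339, -1.339]
wrist_force: [0.1, 0.9, -2.7]
width: 0.297
time: 12.15
tool_pos: [0.554, -0.2959, 0.1134]
tcp_rot: [-1.121, 1.336, -1.337]
wrist_force: [-0.5, 0.2, -2.4]
width: 0.3
```

View pics/c6.png

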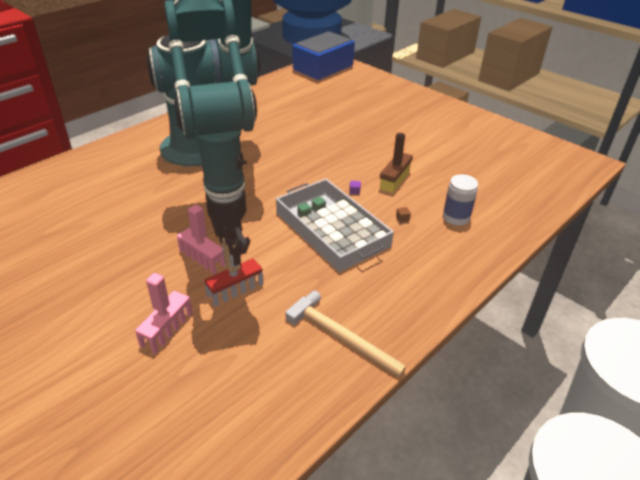

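View pics/w6.png

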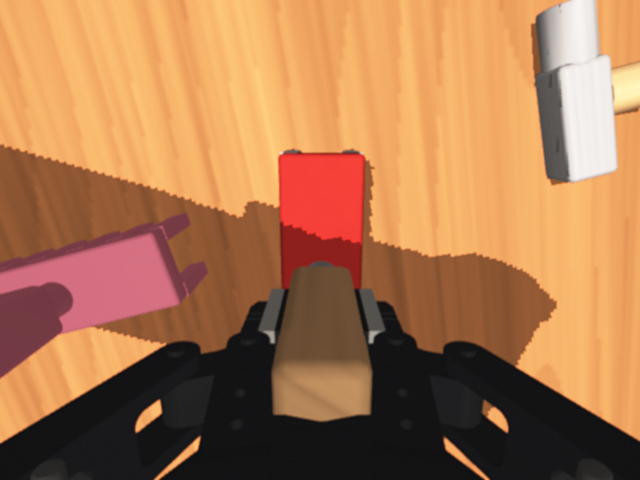

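```bash
python3 -m jog '[[0,0,-1,0,10],[0,0,-1,0,10],[0,0,-2,0,10],[0,0,-2,0,10],[0,0,-2,0,10],[0,0,-2,0,10],[0,0,-2,0,10],[0,0,-2,0,10],[0,0,-2,0,10],[0,0,-2,0,10]]'
```

```text
time: 13.5
tool_pos: [0.5539, -0.2958, 0.1113]
tcp_rot: [-1.122, 1.337, -1.337]
wrist_force: [0.4, -0.3, -2.6]
width: 0.298
```

```bash
python3 -m jog '[[0,0,-1,0,10],[0,0,-1,0,10],[0,0,-2,0,10],[0,0,-2,0,10],[0,0,-2,0,10],[0,0,-2,0,10],[0,0,-2,0,10],[0,0,-2,0,10],[0,0,-2,0,10],[0,0,-2,0,10]]'
```

```text
time: 14.75
tool_pos: [0.554, -0.2959, 0.1112]
tcp_rot: [-1.122, 1.336, -1.337]
wrist_force: [-5.0, 2.7, 9.1]
width: 0.294
```

```bash
python3 -m jog '[[0,0,1,0,10],[0,0,1,0,35],[0,0,1,0,60],[0,0,1,0,85],[0,0,1,0,85],[0,0,1,0,85],[0,0,1,0,85],[0,0,20,0,85],[0,0,50,0,85],[0,0,90,0,85]]'
python3 -m jog '[[0,0,50,0,85],[0,0,90,0,85],[0,40,90,0,85],[0,80,90,0,85],[0,120,90,0,85],[0,120,90,0,85],[0,120,90,0,85],[0,120,90,0,85],[0,120,90,0,85],[0,120,90,0,85]]'
python3 - <<'E'
from h import *
snap('wrist','w7.png');snap('scene','c7.png');snap('side','s7.png')
E
```

```text
time: 16.0
tool_pos: [0.5535, -0.2956, 0.2006]
tcp_rot: [-1.122, 1.338, -1.336]
wrist_force: [0.9, -0.3, -0.2]
width: 0.996
time: 17.25
tool_pos: [0.5538, -0.1764, 0.2891]
tcp_rot: [-1.121, 1.338, -1.337]
wrist_force: [-0.7, -0.3, -0.6]
width: 0.991
```

View pics/c7.png

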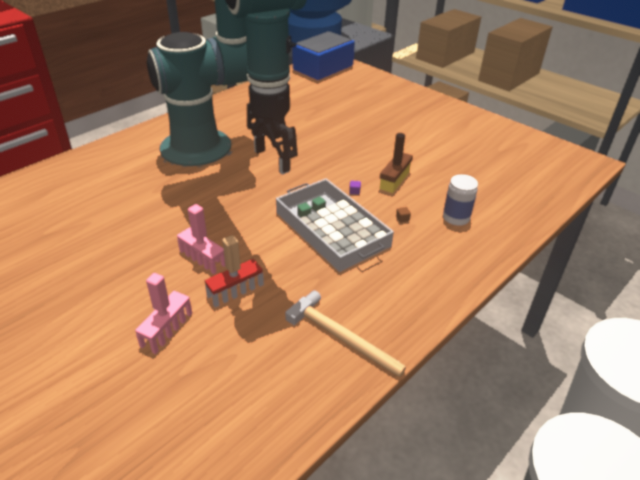

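View pics/s7.png

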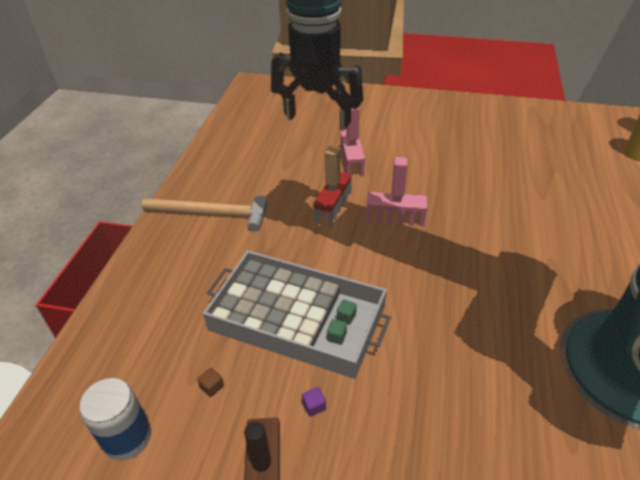

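View pics/w7.png

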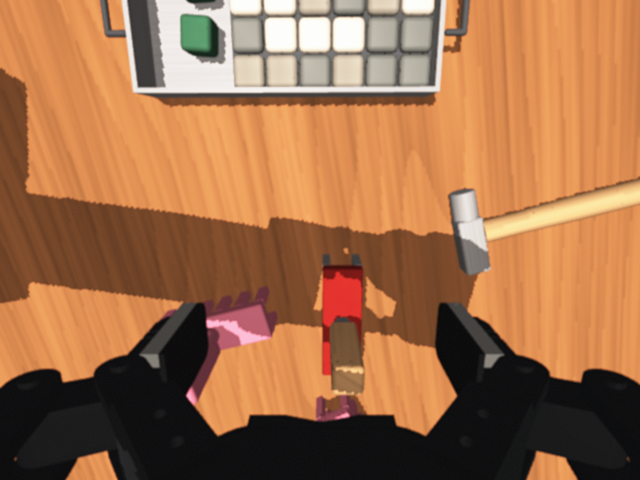

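```bash
python3 - <<'E'
from h import *
np.set_printoptions(precision=4,suppress=True)
c1=bot.read_camera('scene');c2=bot.read_camera('side');k=[]
for c in(c1,c2):
    im=c['pixels'].astype(int); g=(im[:,:,1]>im[:,:,0]*1.25)&(im[:,:,1]>im[:,:,2]*1.05); g[:170]=0;g[:,:270]=0; g[:,400:]=0
    n,l,st,ce=cv2.connectedComponentsWithStats(g.astype(np.uint8))
    k.append([ce[i] for i in range(1,n) if st[i,4]>40]); print(k[-1],st[1:,4])
th=np.radians(-9.5);R=np.array([[np.cos(th),np.sin(th)],[-np.sin(th),np.cos(th)]])
for u in k[0]:
    for v in k[1]:
        X,e=tri(c1,u,c2,v); print(X,e,'tray',R@(X[:2]-[.5555,.0105]))
# rake
a1=np.array([231,241]);b1=np.array([332,150]);print('griptop',tri(c1,a1,c2,b1),'head',tri(c1,[234,278],c2,[333.5,190]))
E
```

```text
[array([318.1639, 200.8197]), array([303.6667, 206.8413])] [61 63]
[array([346.4293, 308.3535]), array([337.2172, 327.6434])] [198 244]
[0.4788 0.0198 0.0455] 8.415257519829368 tray [-0.0772 -0.0035]
[0.4777 0.0392 0.0286] 0.7892180643335678 tray [-0.0814  0.0155]
[ 0.4698 -0.0044  0.028 ] 0.5204047899774764 tray [-0.082  -0.0289]
[0.4689 0.0153 0.0108] 7.058369591187841 tray [-0.0862 -0.0096]
griptop (array([ 0.5535, -0.2955,  0.1419]), np.float64(1.1338960079038998)) head (array([ 0.5529, -0.2987,  0.0397]), np.float64(1.5706987987358048))
```

```bash
python3 -c "
from workcell import bot
print(bot.finish_job())"
```

```text
the job is handed in; nothing more can be done
None
```

I picked up the red-headed rake by its grip and raked both green stones into the empty bay in one stroke. I then stood the rake on the bench on the tray's -y side, let go, backed the gripper off and handed the job in at about 17.4 s. No verdict is reported.

**Stones:** In my last two-view check they lie flat and side by side in the bay, at tray x about -0.08 m and y about +0.015 and -0.03 m. Their visible green areas triangulate to z = 28 mm. That reading is above the 26 mm limit, but it leans towards their top faces. The pictures show them resting on the floor, so I put their centres at about 18–19 mm.

**Rake:** It stands at about (0.553, -0.297), upright to within about 2 degrees and about 0.3 m from the tray's centre.

**Disagreements:** The tray centre differed by about 3.5 mm between the views, and triangulated heights came out about 3–4 mm below the nominal ones. I left enough clearance for both. On setting the rake down, the wrist force still read as hanging after the first 2 mm of lowering. I lowered it 2 mm more and felt contact at about 9 N before opening the gripper.

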